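# Show the tall bearing housing to the inspection camera

## Task

Three bearing housings queue for inspection in the railed tray, but the middle one has fallen over: first stand it back up on its square foot in line between the other two and let go of it. Then take the tallest housing out of the queue and hold it up to the small inspection camera, its square underside facing the lens squarely, centred on the lens axis and 90 mm out from the lens, and finish there still holding it steadily in the air. Leave the short housing standing in line, do not touch the camera, and do not disturb the other things on the bench.

Things in the scene. Friction and masses are not known exactly. Their poses are not given: they have to be found in the camera images.
- lane: The queue tray, fixed: black rubber plate 300 x 170 mm, its top 4 mm above the bench, with a steel rail along each long side, 8 mm wide, 12 mm high from the bench. Origin at its centre on the bench top; x along the lane, y across. The middle place of the queue is at its centre; the end places are 90 mm either way along x.
- tall_housing: The tallest bearing housing, bare aluminium, about 0.25 kg, standing at one end of the queue (either end). Square foot flange 50 x 50 x 9 mm, and on it a plain round stem 32 mm in diameter; 110 mm high overall. Origin at the centre of the flat underside; z runs up the stem.
- short_housing: A housing like the tall one, but 80 mm high overall, about 0.2 kg, standing at the other end of the queue. Origin at the centre of the underside; z up the stem.
- fallen_housing: A housing the same as the short one, about 0.2 kg, lying across the middle of the queue, roughly along the lane's y, stem end towards the lane's -y side. It rests on an edge of its foot and the rim of its stem, the stem dipping 7 degrees, so its axis is 23 mm above the bench 52 mm from the underside. Centre of mass 33 mm from the underside. Origin at the centre of the underside; z along the stem.
- camera_head: Head of the inspection camera, fixed on its stand, about 0.12 m above the bench, looking up and roughly towards the robot: white box 56 x 70 x 50 mm with a black lens barrel 38 mm in diameter and a 54 mm aluminium light ring round it. Origin at the centre of the lens's front face; z is the lens axis, out of the lens, 0.7 rad (40 degrees) from vertical.
- camera_stand: Fixed stand that carries the camera head: dark steel base 90 x 110 x 14 mm with two uprights to 114 mm. Origin on the bench top under the lens; the lens looks up towards its -x side, so its yaw is the yaw of the camera.
- focus (a point): The inspection point in the air: on the lens axis, 90 mm out from the lens front, about 0.19 m above the bench. The centre of the tall housing's underside belongs here, with the stem pointing directly away from the lens. Same axes as the camera head.
- glass_dish: Bystander: open glass dish, 60 mm wide, 26 mm high.
- tin: Bystander: flat red tin, 85 x 58 x 22 mm.
- index_plate: Bystander: steel index disc lying flat, 110 mm across, 4 mm thick.
- oil_bottle: Bystander: small amber oil bottle, 30 mm wide, 62 mm high.
- collet: Bystander: brass collet standing in the tray near one end, 16 mm wide, 20 mm high.
- collar: Bystander: steel collar lying in the tray near the other end, 26 mm wide, 12 mm high.
- screwdriver: Bystander: screwdriver lying on the bench, 150 mm long.
Things that resemble listed ones, but are neither listed nor needed, are in the scene too. Leave any purple look-alike of the tall_housing alone. Leave any yellow look-alike of the camera_stand alone.

How it is judged:
By the outcome, as a careful person would: the job done as asked, in the order asked, and still so for the second after the job is handed in, while the arm keeps its last pose, push and grip.
It also fails if it takes over 62 s, if anything falls off the work surface, if the arm or the gripper's body presses on something with over 40 N, if the wrist force passes 120 N, or if a joint passes its speed limit or range.

## Robot

A 6-joint arm with a two-finger parallel gripper is mounted at the origin on the work surface. World frame = base frame: x ahead of the robot, y to its left, z up, the work surface at z = 0. Lengths are in m, angles in rad, forces in N, time in s.
With the tool pointing down it reaches from about 0.3 to 0.775 m from the base axis. Payload 14.6 kg.
Tool frame: the origin (TCP) lies midway between the tips of the shut fingers; the grasp point (between the pads) lies 19 mm behind it (ctrl.pinch_z is the z of the grasp point in the tool frame, in m); z points along the fingers, y is the line along which they close (so a half turn about z gives the same grasp; the last joint's range is limited). The gripper opens to 94 mm and grips with 3 to 60 N. Pads are 16 mm wide; open, the fingers measure 119 mm over their backs; the gripper's body (75 mm by 177 mm) begins 78 mm behind the grasp point.
Start: joints at [1.182, 0.3, 1.521, -0, 1.321, -0.067], TCP at [0.174, 0.522, 0.18] pointing down, gripper open.
Joint ranges: [-3.03, 3.03], [-0.79, 2.21], [0.23, 2.52], [-1.04, 4.18], [0, 3.07], [-2.55, 2.55]. Speed limits (rad/s): [2.22, 2.22, 2.57, 3.14, 3.14, 3.14].

## Interface

Orientations are given as [roll, pitch, yaw] about the fixed x, y, z axes, in that order (R = Rz(yaw) Ry(pitch) Rx(roll)).
In Python, from station import ctrl, camera, ticket gives the robot as it stands. The module is installed in compiled form; this text tells all that it offers.
- The arm moves only by the shell command python3 -m inch 'ROWS' [FORCE]. ROWS is text: rows parted by semicolons, each of 7 numbers parted by spaces: the opening, from -1 (shut) to 1 (fully open), then the shift along the tool's x, y, z in units of 0.03 m (1.0 is 0.03 m), then the turn, a rotation vector about the tool's x, y, z in units of 10 degrees (1.0 is 10 degrees). In form: grip dx dy dz rx ry rz; .... A call has 1 to 10 rows; each row shifts and turns the commanded pose from where the row before left it, along the tool's axes as they then stand; what a row does not reach is not made up. A row lasts 1/8 s, in which the tool goes at most 62.5 mm and 10.7 degrees, less where a joint would pass 70% of its speed; a pose out of reach is approached as far as the arm can. A call with a number of a shift or a turn outside -1 to 1 is refused whole. A call with a gripper value outside its range is refused whole. The fingers move at their own pace and stop on an object; FORCE is the grip in N (left out, the last holds). Time passes only in rows, so rows that do not move let the fingers close. It gives the time, the measured TCP pose, the force, the opening and the grip force at its end, in the units of the state.
- ctrl.get_obs(): the state, without advancing time (a new reading comes with each control period).
- camera(name): name is "scene" or "side" or "wrist"; returns a dict with "img" (384x512x3 uint8, blue, green, red), "range_z" (384x512 float32, m along the optical axis (not along the pixel's ray), 0 where there is no reading), "intrinsics" (3x3 intrinsics, pixels), "view" (4x4, takes a point from world to camera coordinates). Camera axes: x right, y down, z forward; pixel columns grow to the right and rows downward; lengths in m; the calibration is good to about 2 mm. A picture is of the moment at which its call begins.
- ticket.hand_in(): hands the job in; it is judged then, once.
The state is a dict: "time_s": time; "qpos": joint angles; "joint_vel": joint speeds; "tau": joint torques, N m; "ee_pos": TCP position; "eef_rot": TCP orientation; "force": force on the tool from outside, world axes, zero at the start; "moment": the same for the moment, N m; "grip_width": finger opening in m; "grip_force": force on a finger pad.
Only numpy, scipy, OpenCV 4.12 (cv2) and the standard library are available. Lean on these libraries where they do the work, as an engineer would, in place of code of your own. Each camera call takes 0.05 s, during which the arm holds its last target. There are 200 camera calls.

## Working session

There is one attempt and no reset: what is moved stays moved. The work goes in short steps, Python scripts to look and compute and a shell command to move; the robot and the scene stay as the last step left them, time stands still between calls to the robot, and variables do not carry over. Pictures are saved under pics/ and viewed, at most 10 in all, crops included, and the job is handed in when it is done.

```bash
mkdir -p pics
cat > h.py <<'E'
import numpy as np,cv2,pickle
from scipy.spatial.transform import Rotation as R
def snap(n):
    from station import camera
    c=camera(n); pickle.dump(c,open(f'{n}.pkl','wb')); return c
def load(n): return pickle.load(open(f'{n}.pkl','rb'))
def cloud(c):
    K=c['intrinsics'];z=c['range_z'];h,w=z.shape
    u,v=np.meshgrid(np.arange(w),np.arange(h))
    p=np.stack([(u-K[0,2])/K[0,0]*z,(v-K[1,2])/K[1,1]*z,z],-1)
    V=np.linalg.inv(c['view']); P=p@V[:3,:3].T+V[:3,3]; P[z<=0]=np.nan; return P
E
python3 - <<'E'
from h import *
from station import ctrl
print(ctrl.get_obs(),ctrl.pinch_z)
a=[snap(n) for n in('scene','side')]
for n,c in zip(('scene','side'),a):
    cv2.imwrite(f'pics/{n}0.png',cv2.resize(c['img'],(800,600))); print(np.linalg.inv(c['view']).round(3))
E
```

```text
{'time_s': 0.0, 'qpos': array([ 1.18232739e+00,  3.00445797e-01,  1.52158698e+00, -2.68641589e-07,
        1.32071790e+00, -6.66220015e-02]), 'joint_vel': array([-0.0007787 , -0.00068672, -0.00164377, -0.00104215,  0.00082019,
       -0.00012215]), 'tau': array([ 2.68985445e-03, -5.31819463e+01, -3.52738595e+01,  7.09132128e-02,
        2.44388322e-02, -9.86369037e-05]), 'ee_pos': array([0.17387609, 0.52147621, 0.17919774]), 'eef_rot': array([-3.14043718e+00, -7.68332266e-05,  2.81974574e+00]), 'force': array([ 0.01067907,  1.32305628, -0.05220766]), 'moment': array([-0.02439631,  0.04362431,  0.05878027]), 'grip_force': 0.0, 'grip_width': 0.09402987003924494} -0.0188
[[-0.185  0.65  -0.737  1.576]
 [ 0.983  0.133 -0.129  0.149]
 [ 0.014 -0.748 -0.663  1.03 ]
 [ 0.     0.     0.     1.   ]]
[[ 0.864 -0.304  0.401  0.091]
 [-0.503 -0.537  0.677 -0.789]
 [ 0.01  -0.787 -0.617  0.873]
 [ 0.     0.     0.     1.   ]]
```

View pics/scene0.png

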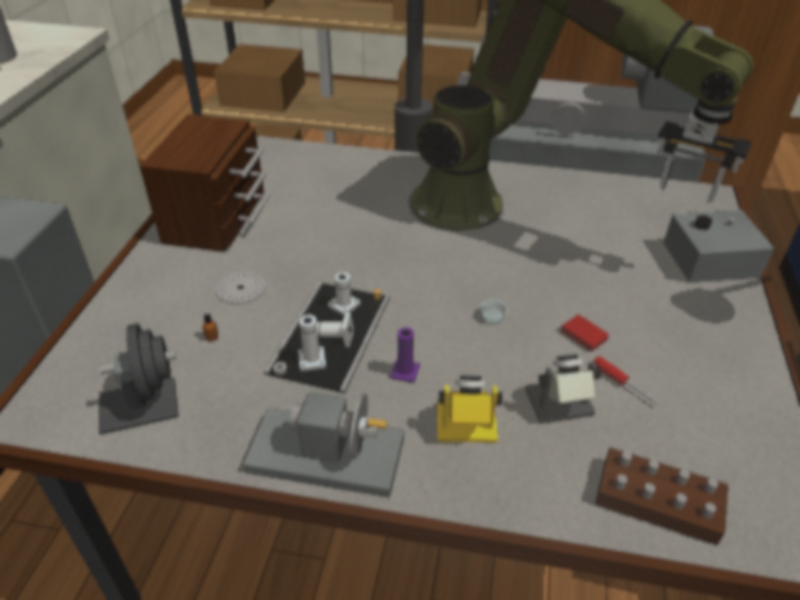

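View pics/side0.png

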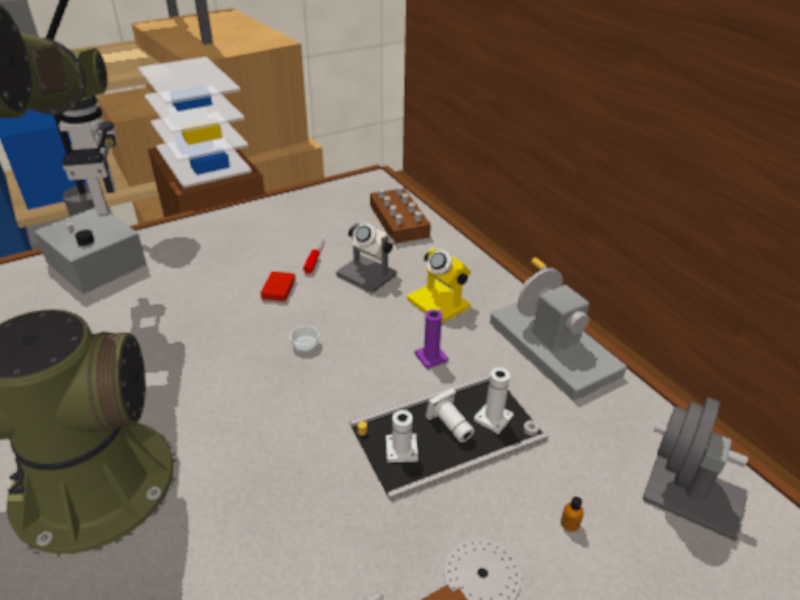

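Scene: tall housing (310,340) at the far end of the lane, short one (343,290) near the robot, fallen one (335,328). Look-alikes are the purple post (405,355), which I leave alone, and the yellow stand (468,410), also left alone; the real camera is the white head at (572,385). In the side view: tall (497,398), short (402,437), fallen (450,415), camera (370,240).

```bash
cat > m.py <<'E'
from h import *
s=800/512
for n,box in (('scene',(260,260,395,395)),('side',(340,350,555,505))):
    c=load(n);P=cloud(c);im=c['img'].astype(int)
    x0,y0,x1,y1=[int(b/s) for b in box]
    m=np.zeros(im.shape[:2],bool);m[y0:y1,x0:x1]=1
    dark=m&(im.max(2)<60)&(abs(P[...,2]-.004)<.006)
    q=P[dark][:,:2]; print(n,'plate',cv2.minAreaRect((q*1000).astype(np.float32)),np.median(P[dark][:,2]))
    sat=im.max(2)-im.min(2)
    br=m&(im.max(2)>100)&(sat<40)&(P[...,2]>.008)
    k,lab,st,ce=cv2.connectedComponentsWithStats(br.astype(np.uint8))
    for i in range(1,k):
        if st[i,4]<25: continue
        p=P[lab==i]; print(i,st[i,4],ce[i]*s,'min',p.min(0).round(3),'max',p.max(0).round(3))
        for lo,hi in((.008,.014),(.014,.03),(.03,.06),(.06,.09),(.09,.13)):
            w=p[(p[:,2]>lo)&(p[:,2]<hi)]
            if len(w)>5: print('   ',lo,len(w),cv2.minEnclosingCircle((w[:,:2]*1000).astype(np.float32)))
for n,box in (('scene',(520,340,605,425)),('side',(330,210,400,295))):
    c=load(n);P=cloud(c);im=c['img'].astype(int)
    x0,y0,x1,y1=[int(b/s) for b in box]
    p=P[y0:y1,x0:x1].reshape(-1,3);b=im[y0:y1,x0:x1].reshape(-1,3)
    w=(p[:,2]>.08)&(b.min(1)>120)
    print(n,'cam head',w.sum(),p[w].min(0),p[w].max(0),p[w].mean(0))
    g=(p[:,2]>.008)&(p[:,2]<.018); print('base',cv2.minAreaRect((p[g][:,:2]*1000).astype(np.float32)))
a=[load(n)['img'] for n in('scene','side')]
A=cv2.resize(a[0][165:255,165:260],(400,380),interpolation=2);B=cv2.resize(a[0][215:275,330:395],(400,380),interpolation=2)
C=cv2.resize(a[1][220:320,220:355],(400,220),interpolation=2);D=cv2.resize(a[1][130:190,205:265],(400,220),interpolation=2)
cv2.imwrite('pics/crop1.png',np.vstack([np.hstack([A,B]),np.hstack([C,D])]))
E
python3 m.py
```

```text
scene plate ((556.0303955078125, -197.13160705566406), (147.48471069335938, 295.4416198730469), 84.55384826660156) 0.003192674868663703
1 1037 [319.88759643 326.51428399] min [ 0.353 -0.293  0.008] max [ 0.697 -0.147  0.117]
    0.008 322 ((524.826904296875, -257.8463134765625), 174.8902587890625)
    0.014 193 ((552.404052734375, -263.02569580078125), 142.8336181640625)
    0.03 274 ((560.531005859375, -194.71368408203125), 98.42803192138672)
    0.06 148 ((551.59375, -197.52999877929688), 107.38165283203125)
    0.09 100 ((639.7830810546875, -211.0373077392578), 19.530670166015625)
3 164 [364.37690549 341.51105183] min [ 0.415 -0.132  0.008] max [ 0.71  -0.096  0.015]
    0.008 154 ((562.4663696289062, -111.95680236816406), 148.579833984375)
    0.014 10 ((612.4794921875, -116.95306396484375), 95.379638671875)
side plate ((553.6000366210938, -192.75454711914062), (150.22311401367188, 297.99755859375), 84.2651138305664) 0.003570900528232279
1 109 [545.35550459 356.85206422] min [ 0.795 -0.191  0.023] max [ 0.829 -0.125  0.032]
    0.014 82 ((796.383544921875, -157.77554321289062), 3
[... 790 characters left out ...]
7227)
4 355 [465.86707746 465.34330986] min [ 0.397 -0.297  0.008] max [ 0.694 -0.257  0.017]
    0.008 342 ((545.8502197265625, -279.6187744140625), 149.21243286132812)
    0.014 13 ((554.6494140625, -279.70721435546875), 130.59103393554688)
scene cam head 431 [0.63655875 0.26756863 0.08010897] [0.72131716 0.33977684 0.13222282] [0.68840455 0.30223908 0.10062072]
base ((590.7400512695312, 299.262939453125), (135.08969116210938, 260.8488464355469), 80.15022277832031)
side cam head 230 [0.62716096 0.23842402 0.08023169] [0.69546411 0.33108388 0.13104417] [0.65557061 0.27526696 0.10717205]
base ((728.3806762695312, 359.7205810546875), (349.2748107910156, 128.34922790527344), 45.36394119262695)
```

View pics/crop1.png

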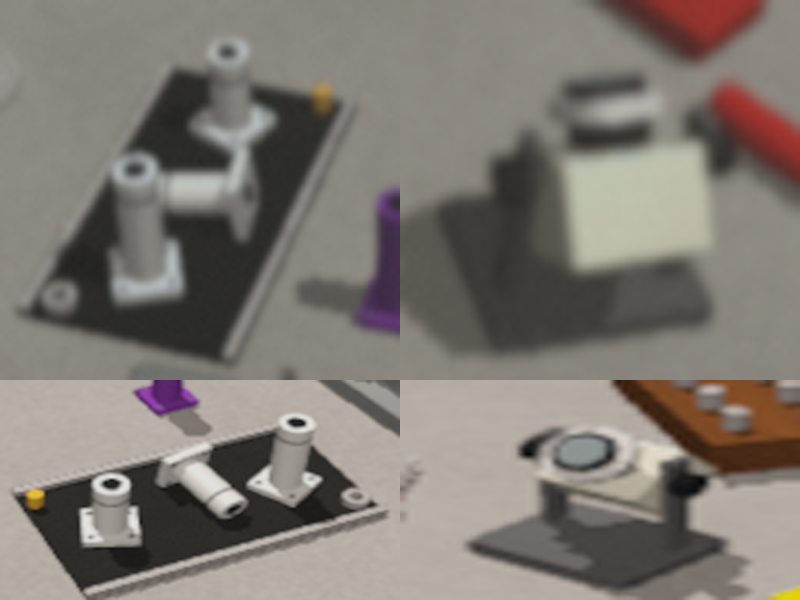

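Crop confirms: real white camera head (right), aluminium tall housing at the far end with the collar, fallen foot toward +y, short near with the collet. Moving over to look with the wrist camera.

```bash
cat >> h.py <<'E'
def log():
    from station import ctrl
    o=ctrl.get_obs(); open('log.txt','a').write(repr([list(map(float,o['qpos'])),list(map(float,o['ee_pos'])),list(map(float,o['eef_rot']))])+'\n'); return o
E
python3 -c "from h import *;log()"
python3 -m inch '0.1 -1 -1 -0.4 0 0 0;0.1 -1 -1 -0.4 0 0 0;0.1 -1 -1 -0.4 0 0 0;0.1 -1 -1 -0.4 0 0 0;0.1 -1 -1 -0.4 0 0 0;0.1 -1 -1 -0.4 0 0 0;0.1 -1 -1 -0.4 0 0 0;0.1 -1 -1 -0.4 0 0 0'
python3 -c "from h import *;log();c=snap('wrist');pickle.dump(c,open('w1.pkl','wb'));print(np.linalg.inv(c['view']).round(3))"
python3 -m inch '0.1 -1 -1 0 0 0 0;0.1 -1 -1 0 0 0 0;0.1 -1 -1 0 0 0 0.5;0.1 -1 -1 0 0 0 1;0.1 -1 -1 0 0 0 1;0.1 -1 -1 0 0 0 1;0.1 -1 -1 0 0 0 1;0.1 -0.5 -1 0 0 0 1;0.1 0 -1 0 0 0 1;0.1 0 0 0 0 0 1'
```

```text
time_s: 1.1
ee_pos: [0.326, 0.2168, 0.276]
eef_rot: [-3.141, -0.0, 2.82]
force: [1.2, 0.5, -1.0]
grip_width: 0.0516
grip_force: 0.0
[[ 0.316  0.923  0.221  0.262]
 [ 0.949 -0.307 -0.074  0.238]
 [-0.     0.233 -0.972  0.481]
 [ 0.     0.     0.     1.   ]]
time_s: 2.4
ee_pos: [0.3517, -0.097, 0.2758]
eef_rot: [3.141, 0.0, 1.503]
force: [0.3, -0.1, 0.7]
grip_width: 0.0519
grip_force: 0.0
```

```bash
python3 -m inch '0.1 -0.4 1 0 0 0 0;0.1 -0.4 1 0 0 0 0;0.1 -0.4 1 0 0 0 0;0.1 -0.4 1 0 0 0 0;0.1 -0.4 1 0 0 0 0;0.1 0 1 0 0 0 0;0.1 0 0 0 0 0 0.2'
python3 - <<'E'
from h import *
log();c=snap('wrist');pickle.dump(c,open('w2.pkl','wb'));print(np.linalg.inv(c['view']).round(3))
d=load('w1')['img'] if 0 else pickle.load(open('w1.pkl','rb'))['img']
cv2.imwrite('pics/w.png',np.hstack([cv2.resize(c['img'],(480,360)),cv2.resize(d,(320,240))[:,:] if 0 else cv2.copyMakeBorder(cv2.resize(d,(320,240)),0,120,0,0,0)]))
E
```

```text
time_s: 3.28
ee_pos: [0.5296, -0.1671, 0.2744]
eef_rot: [-3.14, -0.001, 1.475]
force: [0.6, -0.2, -0.7]
grip_width: 0.0515
grip_force: 0.0
[[ 0.995 -0.092 -0.024  0.536]
 [-0.096 -0.968 -0.232 -0.101]
 [-0.002  0.233 -0.972  0.479]
 [ 0.     0.     0.     1.   ]]
```

View pics/w.png

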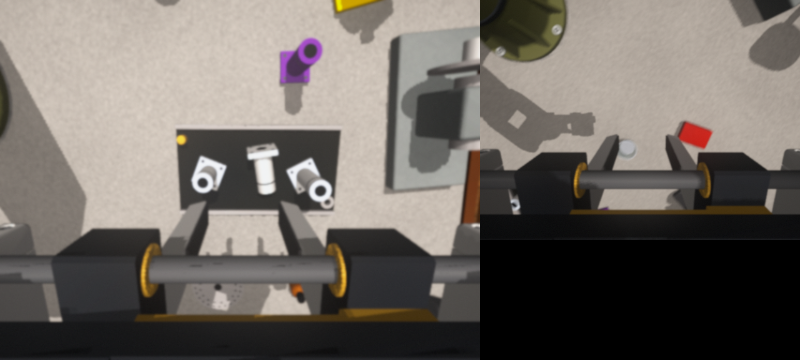

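The wrist view shows the whole lane at (178–340,127–212): short (207,175), fallen (263,168), tall (312,180), purple look-alike (300,62) well off the rail.

```bash
cat > m2.py <<'E'
from h import *
import sys
c=load(sys.argv[1]);P=cloud(c);im=c['img'].astype(int);s=512/480
x0,y0,x1,y1=[int(v*s) for v in(165,120,350,218)]
m=np.zeros(im.shape[:2],bool);m[y0:y1,x0:x1]=1
dark=(m&(im.max(2)<70)&(P[...,2]<.012)).astype(np.uint8)
dark=cv2.morphologyEx(dark,cv2.MORPH_OPEN,np.ones((3,3),np.uint8))
q=P[dark>0]; r=cv2.minAreaRect((q[:,:2]*1000).astype(np.float32));print('plate',r,np.median(q[:,2]))
L=np.array(r[0])/1000;a=np.radians(r[2]); a=a if r[1][0]>r[1][1] else a-np.pi/2
print('L',L,'yaw',a)
sat=im.max(2)-im.min(2)
ax=np.array([np.cos(a),np.sin(a)]);ay=np.array([-ax[1],ax[0]])
X=(P[...,:2]-L)@ax;Y=(P[...,:2]-L)@ay;Z=P[...,2]
for nm,lo,hi in(('short',-.13,-.05),('fall',-.045,.045),('tall',.05,.13)):
    b=m&(X>lo)&(X<hi)&(abs(Y)<.07)&(Z>.008)
    print(nm,b.sum(),'x',np.percentile(X[b],[1,99]).round(4),'y',np.percentile(Y[b],[1,99]).round(4),'zmax',np.percentile(Z[b],99).round(4))
    zt=np.percentile(Z[b],99)
    t=b&(Z>zt-.006); ce,rad=cv2.minEnclosingCircle((np.c_[X[t],Y[t]]*1000).astype(np.float32)); print('  top circle lane mm',ce,rad)
    f=b&(Z<.02); 
    if f.sum()>20: print('  foot rect',cv2.minAreaRect((np.c_[X[f],Y[f]]*1000).astype(np.float32)))
b=m&(abs(X)<.045)&(abs(Y)<.07)&(Z>.02)&(im.max(2)>90)
for y in np.arange(-.06,.06,.008):
    t=b&(abs(Y-y)<.004)
    if t.sum()>8: print('  y %.3f n %d x %.4f..%.4f mid %.4f ztop %.4f'%(y,t.sum(),*np.percentile(X[t],[3,97]),np.mean(np.percentile(X[t],[3,97])),np.percentile(Z[t],95)))
pm=(im[...,0]>im[...,1]+40)&(im[...,2]>im[...,1]+20)&(Z>.004)
if pm.sum()>20: print('purple world',P[pm].min(0),P[pm].max(0))
E
python3 m2.py w2
```

```text
plate ((552.969970703125, -197.68960571289062), (150.2553253173828, 293.7666015625), 84.38500213623047) 0.004047528880081308
L [ 0.55296997 -0.19768961] yaw -0.09800020021522626
short 1308 x [-0.1222 -0.0523] y [-0.0292  0.0376] zmax 0.3309
  top circle lane mm (-58.24150085449219, 35.994537353515625) 5.983793258666992
  foot rect ((-107.22306060791016, 9.431827545166016), (60.358428955078125, 100.40869140625), 53.81099319458008)
fall 1469 x [-0.0177  0.0295] y [-0.032   0.0507] zmax 0.3307
  top circle lane mm (5.0955328941345215, 36.54296112060547) 5.9434919357299805
  foot rect ((4.210790634155273, 48.66922378540039), (47.45051193237305, 1.8967019319534302), 9.373403549194336)
tall 1260 x [0.0592 0.1258] y [-0.0611  0.0229] zmax 0.1155
  top circle lane mm (87.39500427246094, -6.428750514984131) 16.23780059814453
  foot rect ((98.71699523925781, -27.481327056884766), (49.99718475341797, 98.2894515991211), 27.87682342529297)
  y -0.036 n 15 x 0.0025..0.0174 mid 0.0100 ztop 0.0355
  y -0.028 n 80 x 0.0018..0.0304 mid 0.0161 ztop 0.0370
  y -0.020 n 81 x -0.0000..0.0304 mid 0.0152 ztop 0.0378
  y -0.012 n 88 x -0.0006..0.0281 mid 0.0138 ztop 0.0388
  y -0.004 n 84 x -0.0021..0.0281 mid 0.0130 ztop 0.0395
  y 0.004 n 86 x -0.0039..0.0258 mid 0.0109 ztop 0.0413
  y 0.012 n 93 x -0.0044..0.0258 mid 0.0107 ztop 0.0426
  y 0.020 n 90 x -0.0061..0.0235 mid 0.0087 ztop 0.0427
  y 0.028 n 91 x -0.0078..0.0215 mid 0.0068 ztop 0.1761
  y 0.036 n 382 x -0.0151..0.0186 mid 0.0018 ztop 0.3302
  y 0.044 n 207 x -0.0180..0.0285 mid 0.0052 ztop 0.0552
  y 0.052 n 36 x 0.0102..0.0292 mid 0.0197 ztop 0.0441
purple world [ 0.6053585  -0.04669354  0.00405082] [0.65602875 0.00543742 0.1122808 ]
```

Run:
```python
from h import *
s=512/800
print(open('log.txt').read())
c=load('side');P=cloud(c);im=c['img'].astype(int)
w=P[int(490*s):int(540*s),int(555*s):int(590*s)].reshape(-1,3);b=im[int(490*s):int(540*s),int(555*s):int(590*s)].reshape(-1,3)
k=(w[:,2]>.012);print('bottle',w[k].min(0),w[k].max(0))
```

```text
[[1.1823884371627975, 0.30040333539552266, 1.5215399395250044, 1.3439299862139128e-05, 1.3206907289985654, -0.06661659944689123], [0.17385230968521506, 0.5215168869131941, 0.17924091607651593], [-3.1405544795720886, -8.230871764003389e-05, 2.8197979875883847]]
[[0.4933485912230001, -0.127839623257325, 1.7629801173251707, -2.7309023927900204e-05, 1.5066272378775813, -0.7557670912354673], [0.32599701460924363, 0.21683389012947205, 0.2760138661953199], [-3.141446550003703, -0.000100244104879188, 2.8199137555088427]]
[[-0.37158072911097273, 0.2609201818831314, 1.3532754468585078, 2.7713374447925565e-05, 1.5295016109728796, -0.27584649357586033], [0.5295877067456378, -0.1670816883942052, 0.2744311824070357], [-3.139575172062131, -0.0005998484679363703, 1.475060312939521]]

bottle [ 0.59907821 -0.45659416  0.01219308] [ 0.62756502 -0.42864559  0.06459071]
```

```bash
python3 -m inch '-0.1 -1 0.65 0 0 0 -0.93;-0.1 -1 0.65 0 0 0 0;-0.1 -1 0 0 0 0 0;-0.1 0 0 0 0 1 0;-0.1 0 0 0 0 1 0;-0.1 0 0 0 0 1 0;-0.1 0 0 0 0 1 0;-0.1 0 0 0 0 1 0;-0.1 0 0 0 0 0.2 0;-0.1 0 0 0 0 0 0' 40
cat > go.py <<'E'
from h import *; import sys
o=log(); T=np.array([float(v) for v in sys.argv[1:4]]); Rt=R.from_euler('xyz',o['eef_rot'])
print('tcp',np.round(o['ee_pos'],4),'q',np.round(o['qpos'],2),'units',np.round(Rt.inv().apply(T-o['ee_pos'])/.03,2))
M=Rt.as_matrix();print('x',M[:,0].round(3),'y',M[:,1].round(3),'z',M[:,2].round(3),'F',np.round(o['force'],1),'w',o['grip_width'],o['grip_force'])
if len(sys.argv)>6:  # wanted tool z [and tool y]
    z=np.array([float(v) for v in sys.argv[4:7]]);z/=np.linalg.norm(z)
    y=np.array([float(v) for v in sys.argv[7:10]]) if len(sys.argv)>9 else M[:,1]
    y=y-z*(y@z);y/=np.linalg.norm(y);W=np.c_[np.cross(y,z),y,z]
    print('turn',(R.from_matrix(M.T@W).as_rotvec(degrees=True)/10).round(2))
E
python3 go.py .5685 -.2558 .0636 -.052 .786 -.616 .998 .066 0
```

```text
time_s: 4.58
ee_pos: [0.5689, -0.2572, 0.2759]
eef_rot: [3.142, -0.905, 1.638]
force: [0.8, 0.8, 0.4]
grip_width: 0.0422
grip_force: 0.0
tcp [ 0.5689 -0.2572  0.2759] q [-0.75  0.84  0.75  0.71  2.17 -0.59] units [-5.53 -0.01  4.41]
x [-0.041  0.616  0.786] y [0.998 0.067 0.   ] z [-0.053  0.784 -0.618] F [0.8 0.8 0.4] w 0.042227319455782 0.0
turn [-0.    0.01  0.  ]
```

```bash
python3 -m inch '-0.1 -0.92 0 0.735 0 0 0;-0.1 -0.92 0 0.735 0 0 0;-0.1 -0.92 0 0.735 0 0 0;-0.1 -0.92 0 0.735 0 0 0;-0.1 -0.92 0 0.735 0 0 0;-0.1 -0.92 0 0.735 0 0 0;-0.1 0 0 0 0 0 0'; python3 go.py .5643 -.1929 .0143;python3 - <<'E'
from h import *
a=snap('scene')['img'][165:255,165:260];b=snap('side')['img'][210:330,215:375]
cv2.imwrite('pics/pre.png',np.hstack([cv2.resize(a,(400,380),interpolation=2),cv2.resize(b,(400,380),interpolation=2)]))
E
```

```text
time_s: 5.45
ee_pos: [0.5686, -0.254, 0.0633]
eef_rot: [-3.139, -0.907, 1.638]
force: [0.5, 0.1, 0.3]
grip_width: 0.042
grip_force: 0.0
tcp [ 0.5686 -0.254   0.0633] q [-0.74  1.01  0.94  0.61  1.88 -0.83] units [-0.03  0.    2.61]
x [-0.042  0.615  0.787] y [ 0.998  0.069 -0.002] z [-0.056  0.785 -0.616] F [0.5 0.1 0.3] w 0.04200464668370728 0.0
```

View pics/pre.png

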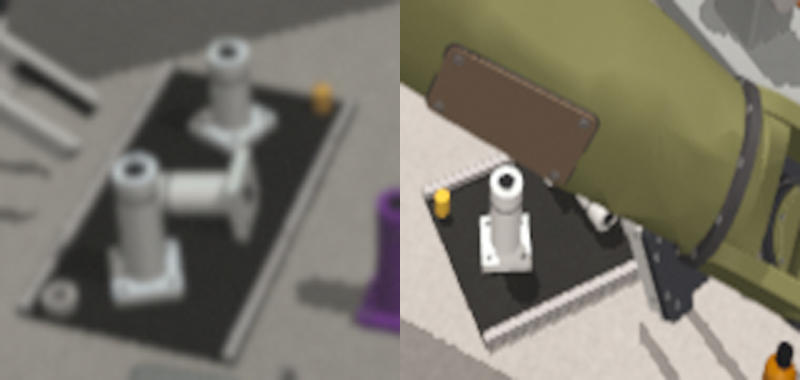

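Fingers at (50,110) in the scene crop come in from the stem end, straddling the fallen stem; nothing else touched. Approaching.

```bash
python3 -m inch '-0.1 0 0 0.6 0 0 0;-0.1 0 0 0.6 0 0 0;-0.1 0 0 0.6 0 0 0;-0.1 0 0 0.5 0 0 0;-0.1 0 0 0.3 0 0 0;-0.1 0 0 0 0 0 0;-1 0 0 0 0 0 0;-1 0 0 0 0 0 0;-1 0 0 0 0 0 0;-1 0 0 0 0 0 0' 40;python3 go.py .5643 -.1929 .0143
```

```text
time_s: 6.8
ee_pos: [0.5648, -0.1941, 0.0159]
eef_rot: [3.141, -0.907, 1.638]
force: [0.5, -1.8, 1.4]
grip_width: 0.0259
grip_force: 38.5
tcp [ 0.5648 -0.1941  0.0159] q [-0.69  0.98  1.11  0.62  1.73 -0.88] units [-0.02 -0.01  0.07]
x [-0.042  0.615  0.788] y [0.998 0.067 0.   ] z [-0.053  0.786 -0.616] F [ 0.5 -1.8  1.4] w 0.025936787388792595 38.52200210094452
```

```bash
python3 -m inch '-1 0.787 0 -0.616 0 0 0;-1 0.787 0 -0.616 0 0 0;-1 0.787 0 -0.616 0 0 0;-1 0.787 0 -0.616 0 0 0;-1 0 0 0 0 0 0';python3 go.py .5643 -.1929 .1343;python3 - <<'E'
from h import *
a=snap('scene')['img'][130:250,165:305];b=snap('wrist')['img']
cv2.imwrite('pics/lift.png',np.hstack([cv2.resize(a,(400,343),interpolation=2),cv2.resize(b,(400,343),interpolation=2)]))
E
```

```text
time_s: 7.42
ee_pos: [0.5652, -0.1944, 0.1377]
eef_rot: [3.137, -0.905, 1.642]
force: [0.0, 0.2, -2.2]
grip_width: 0.0243
grip_force: 35.7
tcp [ 0.5652 -0.1944  0.1377] q [-0.68  0.82  1.09  0.65  1.87 -0.77] units [-0.06 -0.03  0.11]
x [-0.044  0.616  0.786] y [0.998 0.067 0.003] z [-0.051  0.785 -0.618] F [ 0.   0.2 -2.2] w 0.024267424237587116 35.72185590863228
```

View pics/lift.png

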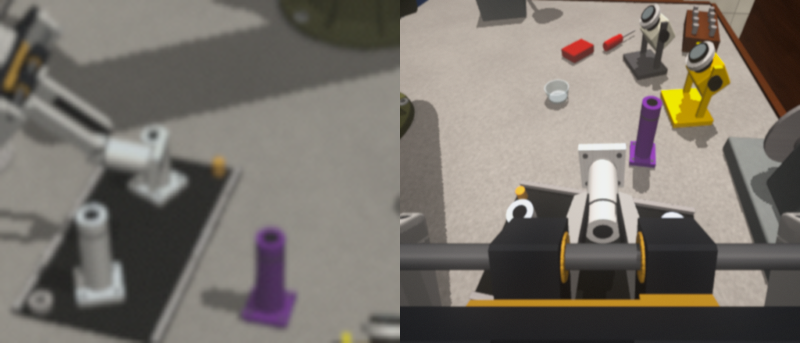

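Housing is held, clear of the tray; the width looks small, so I check the pose in the hand by depth.

```bash
cat > hand.py <<'E'
from h import *
from station import ctrl
o=ctrl.get_obs();c=snap('wrist');P=cloud(c);im=c['img'].astype(int)
Rt=R.from_euler('xyz',o['eef_rot']).as_matrix()
Q=(P-o['ee_pos'])@Rt   # tool frame
m=(abs(Q[...,1])<.012)&(abs(Q[...,0])<.12)&(abs(Q[...,2])<.06)&(P[...,2]>.03)
print('w',o['grip_width'],o['grip_force'],m.sum())
q=Q[m]*1000
# per-slice along tool x: highest (min z) surface & points
for x in range(-60,90,8):
    t=q[(abs(q[:,0]-x)<4)]
    if len(t)>8: print(x,len(t),'y',np.round(np.percentile(t[:,1],[5,95]),1),'z',np.round(np.percentile(t[:,2],[2,50]),1))
E
python3 hand.py
```

```text
w 0.023913953658203327 35.71999579668045 3619
-36 30 y [-7.2  6.6] z [-27.8 -27.3]
-28 230 y [-10.5  10.5] z [-32.7 -30.3]
-20 270 y [-10.8  10.9] z [-37.1 -34.7]
-12 339 y [-11.2  11.3] z [-41.3 -38.8]
-4 679 y [-10.6  11.7] z [-55.7 -35. ]
4 628 y [-10.5  11.7] z [-53.2 -20.9]
12 468 y [-10.8  10.5] z [-14.9  -5.3]
20 391 y [-10.5  10.6] z [0.4 9.2]
28 278 y [-10.7  10.9] z [14.5 19.3]
36 306 y [-10.6  10.8] z [15.6 18.3]
```

Run:
```python
from h import *
from station import ctrl
o=ctrl.get_obs();c=load('wrist');P=cloud(c);im=c['img']
Rt=R.from_euler('xyz',o['eef_rot']).as_matrix();Q=(P-o['ee_pos'])@Rt*1000
for sg in(-1,1):
    m=(sg*Q[...,1]>10)&(sg*Q[...,1]<32)&(Q[...,2]<25)&(Q[...,2]>-110)&(abs(Q[...,0])<14)
    q=Q[m]
    for z in range(-100,25,10):
        t=q[abs(q[:,2]-z)<5]
        if len(t)>5: print(sg,z,len(t),'x',np.percentile(t[:,0],[3,97]).round(1),'|y|',np.percentile(abs(t[:,1]),[3,50,97]).round(1))
# stem width across y, slices along stem
x=c['img'][150:270,200:310];cv2.imwrite('pics/zoom.png',cv2.resize(x,(733,600-0)[:2] if 0 else (550,600),interpolation=2))
```

```text
-1 -100 145 x [-8.7 10. ] |y| [12.5 15.  18.6]
-1 -90 213 x [3.9 9.9] |y| [12.4 15.7 20.3]
-1 -80 214 x [-1.1  9.9] |y| [12.3 15.8 21.9]
-1 -70 212 x [-5.8  9.9] |y| [12.3 16.8 24. ]
-1 -60 191 x [-5.2  9.9] |y| [12.3 16.1 23.9]
-1 -50 154 x [-5.2  9.9] |y| [12.3 16.8 23.8]
-1 -40 160 x [-13.1   9.7] |y| [10.4 13.8 23.3]
-1 -30 107 x [-7.2  9.6] |y| [10.1 12.3 21. ]
-1 -20 39 x [-1.1  4.6] |y| [10.1 11.3 12.9]
-1 -10 56 x [2.3 8.9] |y| [10.1 12.  15.1]
-1 0 62 x [ 4.2 13.7] |y| [10.5 13.  15.7]
-1 10 23 x [ 7.1 13.8] |y| [12.6 15.  16.1]
1 -100 145 x [-8.6 10.1] |y| [11.8 14.4 18. ]
1 -90 213 x [ 3.9 10. ] |y| [11.7 15.1 19.7]
1 -80 215 x [-1.3  9.9] |y| [11.7 15.2 21.4]
1 -70 205 x [-5.2 10. ] |y| [11.8 16.4 23.4]
1 -60 196 x [-6.2  9.8] |y| [11.8 15.8 23.3]
1 -50 152 x [-4.8  9.8] |y| [11.8 16.  23.3]
1 -40 159 x [-13.2   9.8] |y| [10.1 13.5 22.9]
1 -30 89 x [-7.   9.7] |y| [10.3 12.2 20.5]
1 -20 32 x [-1.9  3.7] |y| [10.1 10.9 11.8]
1 -10 47 x [1.5 8.7] |y| [10.2 11.9 13.9]
1 0 56 x [ 2.5 13.2] |y| [10.2 12.5 15.1]
1 10 23 x [ 7.8 13.7] |y| [11.9 13.8 15.1]
```

View pics/zoom.png

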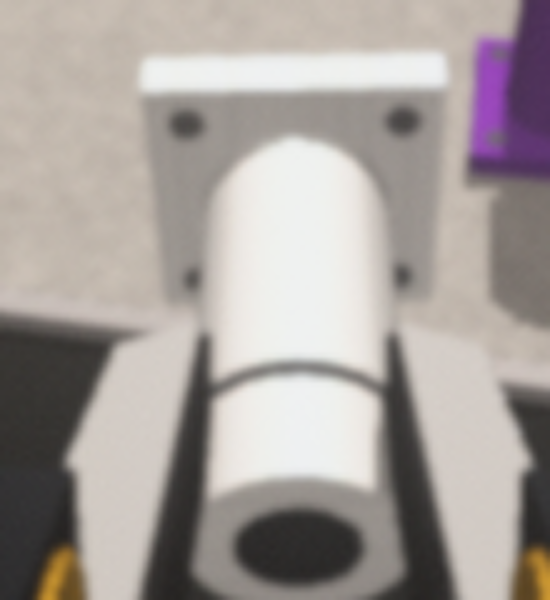

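Run:
```python
from h import *
L=[eval(l) for l in open('log.txt')]
for f,i in(('w1.pkl',1),('w2.pkl',2)):
    c=pickle.load(open(f,'rb'));P=cloud(c);q,p,e=L[i]
    Rt=R.from_euler('xyz',e).as_matrix();Q=(P-np.array(p))@Rt*1000
    for sg in(-1,1):
      m=(sg*Q[...,1]>15)&(sg*Q[...,1]<60)&(Q[...,2]<25)&(Q[...,2]>-60)&(abs(Q[...,0])<40)
      t=Q[m];print(f,sg,len(t),t[t[:,2].argsort()][-3:].round(1).tolist())
      for z in range(-60,25,5):
        u=t[abs(t[:,2]-z)<2.5]
        if len(u)>5: print('  ',z,len(u),'x',np.percentile(u[:,0],[3,97]).round(1),'|y|',np.percentile(abs(u[:,1]),[3,97]).round(1))
```

```text
w1.pkl -1 564 [[9.4, -28.9, -25.9], [5.8, -26.2, -25.9], [2.6, -26.4, -25.3]]
   -60 61 x [-6.5 10.2] |y| [26.1 37.5]
   -55 106 x [-6.2 10. ] |y| [26.1 37.3]
   -50 90 x [-6.8 10.2] |y| [26.1 37.2]
   -45 88 x [-6.  10.1] |y| [26.1 37.3]
   -40 81 x [-6.8 10. ] |y| [26.2 37.2]
   -35 74 x [-6.   9.9] |y| [26.1 37.3]
   -30 48 x [-6.4  9.9] |y| [26.1 33.4]
   -25 16 x [-0.5  9.8] |y| [26.1 29.8]
w1.pkl 1 560 [[6.5, 25.5, -25.9], [5.7, 25.5, -25.6], [2.7, 25.7, -25.4]]
   -60 56 x [-5.6 10.2] |y| [25.3 36.8]
   -55 103 x [-6.1 10. ] |y| [25.3 36.7]
   -50 97 x [-6.5 10.2] |y| [25.4 36.6]
   -45 86 x [-6.7 10.1] |y| [25.3 36.5]
   -40 78 x [-6.  10.1] |y| [25.4 36.3]
   -35 74 x [-6.2 10. ] |y| [25.4 36.6]
   -30 49 x [-6.4  9.9] |y| [25.3 32.3]
   -25 17 x [-3.7  9.8] |y| [25.4 29. ]
w2.pkl -1 553 [[4.2, -26.1, -25.9], [8.6, -30.1, -25.9], [-1.7, -26.3, -25.9]]
   -60 53 x [-7.5  9.3] |y| [26.  37.6]
   -55 100 x [-6.5  9.2] |y| [26.  37.3]
   -50 92 x [-7.4  9.3] |y| [26.  36.9]
   -45 91 x [-7.5  9.2] |y| [26.  37.4]
   -40 79 x [-7.2  9.2] |y| [26.  37.1]
   -35 77 x [-6.6  9.3] |y| [26. 37.]
   -30 45 x [-7.6  9.1] |y| [26.  32.3]
   -25 16 x [-4.3  8.8] |y| [26.1 29.8]
w2.pkl 1 559 [[4.1, 25.7, -25.6], [3.3, 25.7, -25.4], [5.5, 25.6, -25.3]]
   -60 52 x [-6.9  9.4] |y| [25.5 36.9]
   -55 107 x [-6.7  9.2] |y| [25.4 36.7]
   -50 96 x [-7.4  9.3] |y| [25.4 36.7]
   -45 85 x [-7.7  9.3] |y| [25.4 36.7]
   -40 76 x [-7.1  9.2] |y| [25.5 36.6]
   -35 76 x [-6.5  9.2] |y| [25.4 36.2]
   -30 49 x [-7.6  9.3] |y| [25.5 33.7]
   -25 18 x [-5.3  9. ] |y| [25.5 29. ]
```

The depth points show the finger tips really end 26 mm short of the reported TCP (at both openings), so the pads only caught the upper chord of the stem. I'll set it back down and regrasp 26 mm deeper.

```bash
python3 -m inch '-1 -0.787 0 0.616 0 0 0;-1 -0.787 0 0.616 0 0 0;-1 -0.787 0 0.616 0 0 0;-1 -0.25 0 0.2 0 0 0;-1 -0.1 0 0.08 0 0 0;-1 0 0 0 0 0 0' 20;python3 -m inch '-1 -0.1 0 0.08 0 0 0;-1 -0.1 0 0.08 0 0 0;-1 -0.1 0 0.08 0 0 0;-1 -0.1 0 0.08 0 0 0;-1 0 0 0 0 0 0' 10;python3 hand.py
```

```text
time_s: 8.32
ee_pos: [0.5649, -0.1938, 0.0328]
eef_rot: [3.141, -0.907, 1.639]
force: [-0.0, -0.4, -0.3]
grip_width: 0.0006
grip_force: 0.0
time_s: 8.95
ee_pos: [0.5665, -0.1943, 0.0273]
eef_rot: [3.125, -0.912, 1.654]
force: [-14.5, -1.6, 69.2]
grip_width: 0.0003
grip_force: 31.7
w 0.00027111559775949224 31.698034993678448 1184
4 134 y [-9.2 10.1] z [-58.5 -38.8]
12 960 y [-10.9  10.8] z [-59.1 -35. ]
20 90 y [-10.4  11.1] z [-24.2 -22.2]
```

```bash
python3 -m inch '-1 0.26 0 -0.2 0 0 0;-1 0 0 -1 0 0 0;-1 0 0 -1 0 0 0;-1 0 0 -1 0 0 0;-1 0.8 0 -0.6 0 0 0;-1 0.8 0 -0.6 0 0 0;-1 0.8 0 -0.6 0 -1 0;-1 0.8 0 -0.6 0 -1 0;-1 0 0 0 0 -1 0;-1 0 0 0 0 -1 0' 40;python3 -m inch '-0.1 1 0 0 0 -1 0;-0.1 1 0 0 0 0 0.73;-0.1 0 0 0 0 0 0';python3 - <<'E'
from h import *
log();c=snap('wrist');print(np.linalg.inv(c['view']).round(3)[:,3])
a=snap('side')['img'][170:330,200:380]
cv2.imwrite('pics/w3.png',np.hstack([cv2.resize(c['img'],(480,360)),cv2.resize(a,(320,360),interpolation=2)]))
E
```

```text
time_s: 10.25
ee_pos: [0.5691, -0.2558, 0.2045]
eef_rot: [3.138, -0.202, 1.64]
force: [0.7, 0.0, -1.1]
grip_width: 0.0006
grip_force: 0.0
time_s: 10.62
ee_pos: [0.565, -0.1946, 0.2111]
eef_rot: [-3.14, -0.034, 1.513]
force: [-0.1, -0.8, -0.1]
grip_width: 0.0269
grip_force: 0.0
[ 0.568 -0.135  0.418  1.   ]
```

View pics/w3.png

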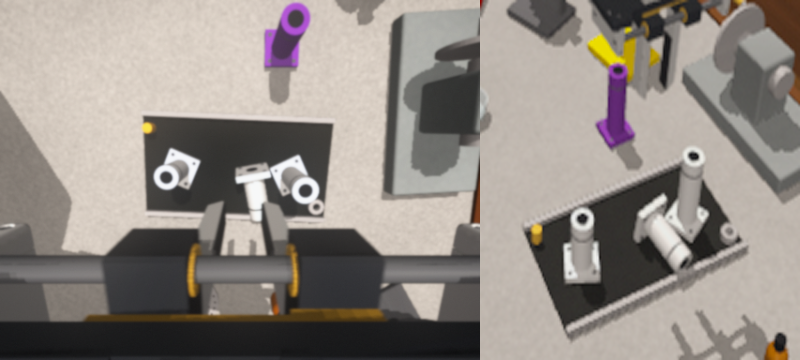

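Wrist view: fallen housing still lies stem toward −y, foot at (253,175), close beside the tall one's foot (285,170); others stand. Remeasuring.

```bash
cat > m3.py <<'E'
from h import *
import sys
L=np.array([.5540,-.1965]);a=-.0975
c=load(sys.argv[1]);P=cloud(c);im=c['img'].astype(int)
ax=np.array([np.cos(a),np.sin(a)]);ay=np.array([-ax[1],ax[0]])
X=(P[...,:2]-L)@ax*1000;Y=(P[...,:2]-L)@ay*1000;Z=P[...,2]*1000
rl=(abs(X)<145)&(abs(abs(Y)-81)<10)&(Z>9)&(Z<15)&(im.max(2)>80)
for sg in(-1,1):
    t=rl&(sg*Y>0)&(abs(X)>50 if sg<0 else abs(X)<145); 
    if t.sum()>20:f=np.polyfit(X[t],Y[t],1);print('rail',sg,t.sum(),'y0 %.1f slope %.4f'%(f[1],f[0]))
br=(im.max(2)>95)&(im.max(2)-im.min(2)<45)&(abs(X)<150)&(abs(Y)<72)
for nm,zt in(('short',84),('tall',114)):
    t=br&(abs(Z-zt)<3)&((X<-40) if nm=='short' else (X>40))
    ce,r=cv2.minEnclosingCircle(np.c_[X[t],Y[t]].astype(np.float32));print(nm,'top',t.sum(),np.round(ce,1),round(r,1))
    t=br&(Z>10)&(Z<15.5)&((abs(X-ce[0])<40)&(abs(Y-ce[1])<40))
    r=cv2.minAreaRect(np.c_[X[t],Y[t]].astype(np.float32));print('   foot',t.sum(),np.round(r[0],1),np.round(r[1],1),round(r[2],1))
b=br&(abs(X)<60)&(Z>17)&(Z<60)
for y in range(-88,64,8):
    t=br|((Y<-60)&(im.max(2)>95)); t=t&(abs(X-5)<45)&(Z>17)&(Z<62)&(abs(Y-y)<4)
    if t.sum()>8: print('  y %d n %d x %.1f..%.1f mid %.1f ztop %.1f'%(y,t.sum(),*np.percentile(X[t],[3,97]),np.mean(np.percentile(X[t],[3,97])),np.percentile(Z[t],95)))
E
python3 m3.py wrist; echo; cp w2.pkl tmpw.pkl; python3 m3.py tmpw | head -6
```

```text
rail -1 508 y0 -79.9 slope -0.0004
rail 1 1146 y0 81.4 slope -0.0002
short top 427 [-91.8  -3.7] 16.1
   foot 543 [-91.8  -3.8] [50.3 50.3] 68.2
tall top 495 [86.6 -7.6] 16.3
   foot 536 [83.8 -2.8] [51.2 59.9] 29.6
  y -80 n 11 x 25.3..36.0 mid 30.6 ztop 35.1
  y -72 n 56 x 24.7..40.5 mid 32.6 ztop 36.9
  y -64 n 60 x 22.8..40.1 mid 31.4 ztop 37.9
  y -56 n 75 x 21.0..40.9 mid 30.9 ztop 38.9
  y -48 n 94 x 18.9..45.2 mid 32.1 ztop 39.7
  y -40 n 111 x 18.4..48.0 mid 33.2 ztop 40.6
  y -32 n 114 x 15.9..46.0 mid 30.9 ztop 42.0
  y -24 n 117 x 14.2..43.9 mid 29.1 ztop 43.0
  y -16 n 116 x 6.8..41.9 mid 24.4 ztop 44.4
  y -8 n 147 x 0.7..41.5 mid 21.1 ztop 55.5
  y 0 n 259 x 1.1..47.4 mid 24.2 ztop 55.2
  y 8 n 88 x 25.1..47.4 mid 36.2 ztop 54.1

rail -1 258 y0 -79.7 slope 0.0000
rail 1 820 y0 81.8 slope -0.0013
short top 296 [-91.9  -3.6] 16.0
   foot 400 [-91.9  -3.9] [50.6 49.9] 68.6
tall top 343 [86.5 -7.8] 16.2
   foot 408 [86.6 -7.7] [50.  50.5] 27.9
```

```bash
python3 go.py .5887 -.2854 .2100 -.101 .780 -.616 .992 .129 0
python3 - <<'E'
from h import *
from station import ctrl
o=ctrl.get_obs();c=load('wrist');P=cloud(c)
Q=(P-o['ee_pos'])@R.from_euler('xyz',o['eef_rot']).as_matrix()*1000
# gripper parts: front (largest z) of wide stuff
m=(abs(Q[...,1])>42)&(abs(Q[...,1])<100)&(Q[...,2]<0)&(abs(Q[...,0])<60)&np.isfinite(Q[...,0])
print('body',m.sum(),np.percentile(Q[m],[1,50,99],axis=0).round(0))
E
```

```text
tcp [ 0.5649 -0.1971  0.2099] q [-0.41  0.4   1.32  0.03  1.44 -0.36] units [-2.89  0.96 -0.11]
x [0.058 0.998 0.035] y [ 0.998 -0.058 -0.003] z [-0.001  0.035 -0.999] F [ 0.  -0.3 -0.7] w 0.035173715020426516 0.0
turn [ 0.48  4.98 -0.99]
body 14672 [[   1.  -74. -165.]
 [  26.  -45. -140.]
 [  36.   73. -125.]]
```

```bash
python3 -m inch '-0.1 -0.96 0.32 0 0 0 0;-0.1 -0.96 0.32 0 0 0 0;-0.1 -0.96 0.32 0 0 0 0;-0.1 0 0 0 0.096 0.996 -0.198;-0.1 0 0 0 0.096 0.996 -0.198;-0.1 0 0 0 0.096 0.996 -0.198;-0.1 0 0 0 0.096 0.996 -0.198;-0.1 0 0 0 0.096 0.996 -0.198;-0.1 0 0 0 0 0 0' 45; python3 go.py .5887 -.2854 .0524 -.101 .780 -.616 .992 .129 0
```

```text
time_s: 11.85
ee_pos: [0.5873, -0.2874, 0.2005]
eef_rot: [-3.133, -0.913, 1.687]
force: [0.3, -0.3, -1.1]
grip_width: 0.0424
grip_force: 0.0
tcp [ 0.5873 -0.2874  0.2005] q [-0.75  1.02  0.6   0.67  2.19 -0.66] units [-3.87  0.08  3.07]
x [-0.071  0.607  0.791] y [ 0.992  0.123 -0.005] z [-0.1    0.785 -0.612] F [ 0.3 -0.3 -1.1] w 0.042408731726518184 0.0
turn [ 0.01 -0.04 -0.05]
```

```bash
python3 -m inch '-0.1 -0.97 0.02 0.77 0 0 0;-0.1 -0.97 0.02 0.77 0 0 0;-0.1 -0.97 0.02 0.77 0 0 0;-0.1 -0.97 0.02 0.77 0 0 0;-0.1 0 0 0 0 0 0'; python3 go.py .5801 -.2191 .0
```

```text
time_s: 12.48
ee_pos: [0.5901, -0.2836, 0.0562]
eef_rot: [-3.138, -0.906, 1.694]
force: [-0.1, -0.4, 0.5]
grip_width: 0.0424
grip_force: 0.0
tcp [ 0.5901 -0.2836  0.0562] q [-0.74  1.14  0.71  0.59  1.99 -0.81] units [-0.13 -0.05  2.87]
x [-0.076  0.613  0.787] y [ 0.992  0.126 -0.002] z [-0.101  0.78  -0.617] F [-0.1 -0.4  0.5] w 0.04240381950754584 0.0
```

```bash
python3 -m inch '-0.1 -0.1 -0.05 0.7 0 0 0;-0.1 0 0 0.7 0 0 0;-0.1 0 0 0.6 0 0 0;-0.1 0 0 0.5 0 0 0;-0.1 0 0 0.3 0 0 0;-0.1 0 0 0 0 0 0'; python3 go.py .5801 -.2191 .0;python3 -m inch '-1 0 0 0 0 0 0;-1 0 0 0 0 0 0;-1 0 0 0 0 0 0;-1 0 0 0 0 0 0' 45
```

```text
time_s: 13.22
ee_pos: [0.5814, -0.2206, 0.0044]
eef_rot: [3.141, -0.905, 1.698]
force: [0.3, -0.3, -0.6]
grip_width: 0.0423
grip_force: 0.0
tcp [ 0.5814 -0.2206  0.0044] q [-0.69  1.08  0.94  0.59  1.81 -0.88] units [-0.08 -0.04  0.13]
x [-0.078  0.613  0.786] y [0.992 0.126 0.001] z [-0.099  0.78  -0.618] F [ 0.3 -0.3 -0.6] w 0.04227827645000477 0.0
time_s: 13.72
ee_pos: [0.5812, -0.221, 0.0037]
eef_rot: [3.141, -0.906, 1.697]
force: [1.2, -3.8, 4.9]
grip_width: 0.0313
grip_force: 45.0
```

Width 31 mm: proper grip on the diameter now. Lifting straight up.

```bash
python3 -m inch '-1 0.393 0 -0.309 0 0 0;-1 0.787 0 -0.617 0 0 0;-1 0.787 0 -0.617 0 0 0;-1 0.787 0 -0.617 0 0 0;-1 0.787 0 -0.617 0 0 0;-1 0.787 0 -0.617 0 0 0;-1 0 0 0 0 0 0'; python3 go.py .5801 -.2191 .16; python3 hand.py
```

```text
time_s: 14.6
ee_pos: [0.5817, -0.221, 0.1709]
eef_rot: [3.137, -0.903, 1.7]
force: [0.1, 0.2, -2.7]
grip_width: 0.0307
grip_force: 45.0
tcp [ 0.5817 -0.221   0.1709] q [-0.69  0.89  0.89  0.64  2.01 -0.73] units [-0.24 -0.04  0.28]
x [-0.08   0.614  0.785] y [0.992 0.126 0.003] z [-0.097  0.779 -0.619] F [ 0.1  0.2 -2.7] w 0.03071707675494147 44.993936419487
w 0.03071707675494147 44.993936419487 4278
-20 52 y [-10.6  11.1] z [-57.1 -56. ]
-12 215 y [-11.4  11.7] z [-59.9 -58.3]
-4 659 y [-10.8  10.7] z [-59.8 -55.3]
4 654 y [-10.7  10.7] z [-53.5 -47.8]
12 583 y [-10.8  10.8] z [-45.6 -39.9]
20 524 y [-10.7  10.7] z [-37.6 -31.9]
28 483 y [-11.   10.5] z [-29.6 -23.9]
36 432 y [-10.6  10.6] z [-21.5 -16.1]
44 362 y [-10.9  10.8] z [-19.9 -16.4]
52 314 y [-10.9  10.9] z [-19.2 -16.3]
```

```bash
python3 go.py .5504 -.2222 .18 -.0688 -.7038 -.707 .9953 -.0973 0
```

```text
tcp [ 0.5812 -0.2207  0.1688] q [-0.69  0.89  0.89  0.64  2.01 -0.73] units [ 0.34 -1.03 -0.17]
x [-0.078  0.612  0.787] y [0.992 0.126 0.   ] z [-0.099  0.781 -0.617] F [-0.1  0.8 -2.6] w 0.030738859977592427 44.99377369880676
turn [-0.09 -9.64  1.44]
```

```bash
python3 -m inch '-1 0.17 -0.5 -0.1 -0.009 -0.964 0.144;-1 0.17 -0.5 -0.1 -0.009 -0.964 0.144;-1 0 0 0 -0.009 -0.964 0.144;-1 0 0 0 -0.009 -0.964 0.144;-1 0 0 0 -0.009 -0.964 0.144;-1 0 0 0 -0.009 -0.964 0.144;-1 0 0 0 -0.009 -0.964 0.144;-1 0 0 0 -0.009 -0.964 0.144;-1 0 0 0 -0.009 -0.964 0.144;-1 0 0 0 -0.009 -0.964 0.144'; python3 -m inch '-1 0 0 0 0 0 0;-1 0 0 0 0 0 0'; python3 go.py .5504 -.2222 .060 -.0688 -.7038 -.707 .9953 -.0973 0;python3 hand.py
```

```text
time_s: 15.9
ee_pos: [0.5509, -0.2211, 0.179]
eef_rot: [-3.14, 0.789, 1.476]
force: [-0.1, -0.7, -2.0]
grip_width: 0.0312
grip_force: 45.0
time_s: 16.15
ee_pos: [0.5511, -0.2217, 0.1794]
eef_rot: [-3.139, 0.78, 1.476]
force: [0.3, -0.6, -1.6]
grip_width: 0.0313
grip_force: 45.0
tcp [ 0.5511 -0.2217  0.1794] q [-0.09  0.43  1.55 -0.82  1.29  0.3 ] units [ 2.79 -0.01  2.84]
x [ 0.067  0.707 -0.704] y [ 0.995 -0.097 -0.002] z [-0.069 -0.7   -0.711] F [ 0.3 -0.6 -1.6] w 0.031290816204202467 44.99615728855133
turn [-0.01 -0.03  0.01]
w 0.031290816204202467 44.99615728855133 4368
-20 53 y [-10.5  10.9] z [-55.9 -55. ]
-12 248 y [-11.6  11.3] z [-59.9 -57.9]
-4 675 y [-10.7  10.6] z [-59.5 -55.1]
4 646 y [-10.7  10.7] z [-53.  -47.5]
12 594 y [-10.8  10.6] z [-45.2 -39.4]
20 527 y [-10.6  10.7] z [-37.2 -31.6]
28 478 y [-10.8  10.6] z [-29.1 -23.6]
36 437 y [-10.6  10.7] z [-21.3 -15.9]
44 363 y [-10.8  10.7] z [-19.5 -15.7]
52 347 y [-10.8  10.9] z [-19.3 -15.9]
```

```bash
python3 -m inch '-1 0.7 0 0.7 0 0 0;-1 0.7 0 0.7 0 0 0;-1 0.7 0 0.7 0 0 0;-1 0.6 0 0.6 0 0 0;-1 0.3 0 0.3 0 0 0;-1 0 0 0 0 0 0'; python3 go.py .5504 -.2222 .0372 -.0688 -.7038 -.707 .9953 -.0973 0
```

```text
time_s: 16.95
ee_pos: [0.5509, -0.2218, 0.0525]
eef_rot: [-3.14, 0.783, 1.474]
force: [0.2, -0.2, -2.2]
grip_width: 0.031
grip_force: 45.0
tcp [ 0.5509 -0.2218  0.0525] q [-0.09  0.61  1.62 -0.9   1.13  0.51] units [ 0.35 -0.02  0.37]
x [ 0.068  0.706 -0.705] y [ 0.995 -0.098 -0.001] z [-0.07  -0.702 -0.709] F [ 0.2 -0.2 -2.2] w 0.03098927979571186 44.99662220478058
turn [-0.01 -0.01  0.  ]
```

```bash
python3 -m inch '-1 0.15 -0.02 0.15 0 0 0;-1 0.12 0 0.12 0 0 0;-1 0.05 0 0.05 0 0 0;-1 0 0 0 0 0 0'; python3 go.py .5504 -.2222 .0372; python3 hand.py | tail -8 >/dev/null
python3 - <<'E'
from h import *
c=snap('side');b=c['img'];a=snap('scene')['img'][150:260,165:290]
cv2.imwrite('pics/stand.png',np.hstack([cv2.resize(a,(400,352),interpolation=2),cv2.resize(b[190:330,205:375],(400,352),interpolation=2)]))
E
```

```text
time_s: 17.45
ee_pos: [0.5505, -0.2212, 0.039]
eef_rot: [-3.141, 0.784, 1.475]
force: [-0.2, 0.3, -2.2]
grip_width: 0.0313
grip_force: 45.0
tcp [ 0.5505 -0.2212  0.039 ] q [-0.09  0.63  1.63 -0.91  1.11  0.53] units [ 0.02 -0.    0.07]
x [ 0.068  0.705 -0.706] y [ 0.995 -0.097 -0.001] z [-0.069 -0.702 -0.708] F [-0.2  0.3 -2.2] w 0.03131276442912575 44.99664902687073
```

View pics/stand.png

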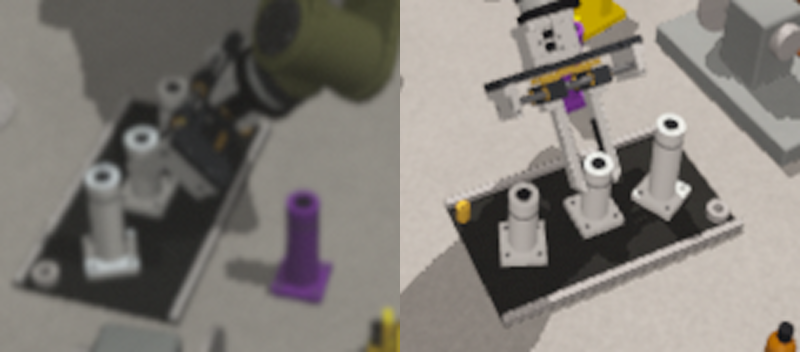

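It is upright in the middle (595,195 in the side crop), between short (523,225) and tall (665,165). Easing down to contact.

```bash
for i in 1 2 3 4; do python3 -m inch '-1 0.025 0 0.025 0 0 0;-1 0 0 0 0 0 0' | grep -E "ee_pos|force: \["; done
```

```text
ee_pos: [0.5504, -0.2212, 0.0379]
force: [0.7, -0.1, -2.8]
ee_pos: [0.5504, -0.2212, 0.0368]
force: [-1.4, -0.4, -2.3]
ee_pos: [0.5504, -0.2212, 0.0357]
force: [-0.0, -0.6, -2.1]
ee_pos: [0.5504, -0.2212, 0.0347]
force: [-0.3, -0.1, -1.6]
```

```bash
for i in 1 2 3; do python3 -m inch '-1 0.025 0 0.025 0 0 0;-1 0 0 0 0 0 0' | grep -E "ee_pos|force: \["; done
```

```text
ee_pos: [0.5505, -0.2212, 0.0337]
force: [-0.7, -0.5, -1.9]
ee_pos: [0.5506, -0.2212, 0.0336]
force: [-3.9, 5.2, 7.2]
ee_pos: [0.5506, -0.2212, 0.0335]
force: [-8.3, 8.6, 16.8]
```

```bash
python3 -m inch '-1 -0.035 0 -0.035 0 0 0;-1 0 0 0 0 0 0;-0.1 0 0 0 0 0 0;-0.1 0 0 0 0 0 0;-0.1 0 0 0 0 0 0;-0.1 0 0 -0.4 0 0 0;-0.1 0 0 -0.8 0 0 0;-0.1 0 0 -0.8 0 0 0;-0.1 0 0 -0.8 0 0 0;-0.1 -0.5 0 -0.8 0 0 0'; python3 -m inch '-0.1 -0.7 0 -0.7 0 0.5 0;-0.1 -0.7 0 -0.7 0 1 0;-0.1 -0.7 0 -0.7 0 1 0;-0.1 0 0 0 0 1 0;-0.1 0 0 0 0 1 0;-0.1 0 0 0 0 0 0'; python3 go.py .6410 -.2126 .20 0 0 -1;python3 - <<'E'
from h import *
snap('wrist')
E
python3 m3.py wrist
```

```text
time_s: 20.6
ee_pos: [0.5568, -0.1545, 0.1208]
eef_rot: [-3.139, 0.783, 1.477]
force: [-0.5, -0.8, 0.9]
grip_width: 0.0422
grip_force: 0.0
time_s: 21.35
ee_pos: [0.5557, -0.1679, 0.2089]
eef_rot: [3.141, -0.003, 1.471]
force: [-0.5, 0.4, -0.9]
grip_width: 0.0423
grip_force: 0.0
tcp [ 0.5557 -0.1679  0.2089] q [-0.36  0.35  1.39  0.    1.4  -0.26] units [-1.2   2.98  0.29]
x [0.099 0.995 0.003] y [ 0.995 -0.099  0.   ] z [ 0.001  0.003 -1.   ] F [-0.5  0.4 -0.9] w 0.0423098310487459 0.0
turn [ 0.   -0.02  0.  ]
rail -1 244 y0 -78.9 slope -0.0013
rail 1 1051 y0 81.4 slope 0.0007
short top 408 [-91.7  -3.7] 16.2
   foot 539 [-91.8  -3.7] [50.7 49.9] 68.4
tall top 485 [86.3 -7.4] 16.3
   foot 538 [86.5 -7.3] [50.  50.2] 27.9
  y 8 n 74 x -14.9..12.7 mid -1.1 ztop 59.7
  y 16 n 58 x -7.3..3.9 mid -1.7 ztop 61.0
```

```bash
cat >> m3.py <<'E'
t=br&(abs(Z-84)<3)&(abs(X)<40);ce,r=cv2.minEnclosingCircle(np.c_[X[t],Y[t]].astype(np.float32));print('MID top',t.sum(),np.round(ce,1),round(r,1))
t=br&(Z>10)&(Z<15.5)&(abs(X)<40)&(abs(Y)<40)
if t.sum()>20: r=cv2.minAreaRect(np.c_[X[t],Y[t]].astype(np.float32));print('   foot',t.sum(),np.round(r[0],1),np.round(r[1],1),round(r[2],1))
E
python3 m3.py wrist | tail -2; python3 -m inch '0 -0.4 0.97 0 0 0 0;0 -0.4 0.97 0 0 0 0;0 -0.4 0.97 0 0 0 0;0 0 0 0 0 0 0'; python3 go.py .6394 -.2123 .050 0 0 -1
```

```text
MID top 409 [-1.5 -2.6] 16.1
   foot 524 [-1.2 -2.1] [48.5 50.1] 89.6
time_s: 21.9
ee_pos: [0.6402, -0.2097, 0.2067]
eef_rot: [-3.139, -0.001, 1.475]
force: [0.2, 0.1, -0.7]
grip_width: 0.0468
grip_force: 0.0
tcp [ 0.6402 -0.2097  0.2067] q [-0.37  0.57  1.07 -0.    1.5  -0.28] units [-0.09 -0.    5.22]
x [0.095 0.995 0.001] y [ 0.995 -0.095 -0.003] z [-0.002  0.001 -1.   ] F [ 0.2  0.1 -0.7] w 0.04679317754985922 0.0
turn [-0.01 -0.   -0.  ]
```

The middle housing stands upright (top circle over foot centre) at lane (−1.5, −2.5) mm. Now the tall one.

```bash
python3 -m inch '0 -0.09 0 0.8 0 0 0;0 0 0 0.9 0 0 0;0 0 0 0.9 0 0 0;0 0 0 0.9 0 0 0;0 0 0 0.9 0 0 0;0 0 0 0.6 0 0 0;0 0 0 0.2 0 0 0;0 0 0 0 0 0 0'; python3 go.py .6394 -.2123 .050 0 0 -1; python3 -m inch '-1 0 0 0 0 0 0;-1 0 0 0 0 0 0;-1 0 0 0 0 0 0;-1 0 0 0 0 0 0' 50
```

```text
time_s: 22.9
ee_pos: [0.6391, -0.2128, 0.0525]
eef_rot: [-3.141, -0.001, 1.474]
force: [-0.5, 0.1, 1.2]
grip_width: 0.0468
grip_force: 0.0
tcp [ 0.6391 -0.2128  0.0525] q [-0.38  0.69  1.25  0.    1.2  -0.28] units [0.02 0.01 0.08]
x [0.096 0.995 0.001] y [ 0.995 -0.096 -0.   ] z [-0.     0.002 -1.   ] F [-0.5  0.1  1.2] w 0.04678608787428774 0.0
turn [-0.   -0.01 -0.  ]
time_s: 23.4
ee_pos: [0.6394, -0.2132, 0.0527]
eef_rot: [3.141, -0.001, 1.474]
force: [0.8, -0.0, 6.2]
grip_width: 0.0311
grip_force: 50.0
```

```bash
python3 -m inch '-1 0 0 -0.5 0 0 0;-1 0 0 -1 0 0 0;-1 0 0 -1 0 0 0;-1 0 0 -1 0 0 0;-1 0 0 -1 0 0 0;-1 0 0 -1 0 0 0;-1 0 0 -1 0 0 0;-1 0 0 -1 0 0 0;-1 0.5 -0.2 -0.5 0 0 0;-1 0.95 -0.42 0 0 0 0'; python3 -m inch '-1 0.95 -0.42 0 0 0 0;-1 0.95 -0.42 0 0 0 0;-1 0.95 -0.42 0 0 0 0;-1 0.95 -0.42 0 0 0 0;-1 0.95 -0.42 0 0 0 0;-1 0.95 -0.42 0 0 0 0;-1 0.95 -0.42 0 0 0 0;-1 0.95 -0.42 0 0 0 0;-1 0.95 -0.42 0 0 0 0;-1 0.95 -0.42 0 0 0 0';python3 -m inch '-1 0.95 -0.42 0 0 0 0;-1 0.5 -0.2 0 0 0 0;-1 0 0 0 0 0 0';python3 - <<'E'
from h import *
log();c=snap('wrist');pickle.dump(c,open('w4.pkl','wb'))
cv2.imwrite('pics/w4.png',cv2.resize(c['img'],(800,600),interpolation=2))
E
```

```text
time_s: 24.65
ee_pos: [0.6245, -0.1677, 0.2926]
eef_rot: [3.142, -0.002, 1.473]
force: [0.5, 0.9, -2.8]
grip_width: 0.0313
grip_force: 50.0
time_s: 25.9
ee_pos: [0.5255, 0.129, 0.2923]
eef_rot: [-3.14, -0.002, 1.474]
force: [0.3, 0.3, -1.9]
grip_width: 0.0316
grip_force: 50.0
time_s: 26.28
ee_pos: [0.5122, 0.1732, 0.2926]
eef_rot: [-3.141, -0.002, 1.475]
force: [-0.2, -0.4, -2.2]
grip_width: 0.0313
grip_force: 50.0
```

View pics/w4.png

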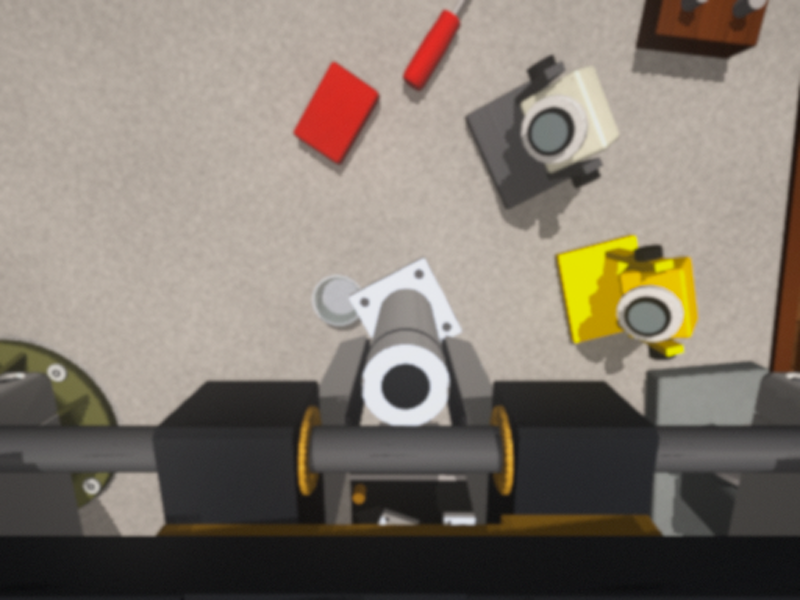

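Wrist view: real camera's lens at (550,130) with grey base (530,145), white box (590,110); yellow look-alike at (650,315). Held housing is in the fingers at (405,330). Measuring the lens.

```bash
cat > lens.py <<'E'
from h import *
import sys
c=load(sys.argv[1]);P=cloud(c);im=c['img'].astype(int);k=512/800
u0,v0=[float(v)*k for v in sys.argv[2:4]]
vv,uu=np.mgrid[:384,:512];d=np.hypot(uu-u0,vv-v0);Z=P[...,2]
def plane(p):
    for _ in range(5):
        ce=p.mean(0);n=np.linalg.svd(p-ce)[2][2];r=(p-ce)@n;p=p[abs(r)<max(.0012,2*r.std())]
    n*=np.sign(n[2]);return p.mean(0),n,len(p),r.std()
def rep(nm,p):
    ce,n,N,s=plane(p);print(nm,N,'c',ce.round(4),'n',n.round(3),'tilt %.3f yaw %.3f'%(np.arccos(n[2]),np.arctan2(-n[1],-n[0])),'rms %.4f'%s)
disc=(d<14*k)&(Z>.05);rep('disc',P[disc])
ring=(d<40*k)&(Z>.06)&(im.min(2)>140);_,n,_,_=plane(P[disc]);c0=P[disc].mean(0)
off=(P-c0)@n; lat=np.linalg.norm(P-c0-off[...,None]*n,axis=-1)
for a in range(0,34,3):
    t=(d<60*k)&(lat>a/1000)&(lat<(a+3)/1000)&(Z>.05)
    if t.sum()>5: print('  lat',a,t.sum(),'off mm',np.percentile(off[t]*1000,[10,50,90]).round(1),'gray',np.median(im[t].mean(1)))
rg=(d<60*k)&(lat>.020)&(lat<.026)&(abs(off)<.006);
# ring: fit plane, then circle in plane from outer edge
ring=(d<60*k)&(abs(off)<.008)&(lat<.032)&(im.min(2)>110);rep('ring',P[ring])
e1=np.cross(n,[0,0,1]);e1/=np.linalg.norm(e1);e2=np.cross(n,e1)
q=np.c_[(P[ring]-c0)@e1,(P[ring]-c0)@e2].astype(np.float32)*1000
ce,r=cv2.minEnclosingCircle(q);print('ring circle',ce,r,'world',c0+(ce[0]*e1+ce[1]*e2)/1000)
dk=(d<30*k)&(abs(off)<.008)&(im.max(2)<100)|disc
q=np.c_[(P[dk]-c0)@e1,(P[dk]-c0)@e2].astype(np.float32)*1000
ce,r=cv2.minEnclosingCircle(q);print('dark circle',ce,r,'world',c0+(ce[0]*e1+ce[1]*e2)/1000)
bs=(d<130*k)&(Z>.010)&(Z<.018)&(im.max(2)<110)
r=cv2.minAreaRect((P[bs][:,:2]*1000).astype(np.float32));print('base',bs.sum(),r)
E
python3 lens.py w4 550 130; python3 lens.py side 366 237|grep -v lat
```

```text
disc 218 c [0.6422 0.2843 0.1213] n [-0.625 -0.25   0.739] tilt 0.739 yaw 0.381 rms 0.0006
  lat 0 20 off mm [-0.7 -0.   1. ] gray 120.83333333333334
  lat 3 50 off mm [-1.  -0.1  0.9] gray 121.33333333333333
  lat 6 92 off mm [-1.   0.   0.9] gray 121.33333333333333
  lat 9 127 off mm [-1.2  0.   0.9] gray 120.66666666666667
  lat 12 165 off mm [-1.5 -0.   1.2] gray 107.66666666666667
  lat 15 230 off mm [-5.9 -0.8  0.5] gray 76.66666666666667
  lat 18 245 off mm [-8.6 -6.5  0.1] gray 185.66666666666666
  lat 21 312 off mm [-31.9  -7.3  -5.6] gray 204.0
  lat 24 554 off mm [-50.1 -14.2  -5.7] gray 204.0
  lat 27 231 off mm [-47.1 -31.4  -6.4] gray 205.33333333333334
  lat 30 202 off mm [-42.1 -31.4 -29.8] gray 203.16666666666669
  lat 33 187 off mm [-35.2 -31.6 -29.9] gray 191.66666666666666
ring 946 c [0.6453 0.2852 0.1188] n [-0.587 -0.227  0.777] tilt 0.681 yaw 0.370 rms 0.0032
ring circle (-0.8361595273017883, 1.814962387084961) 26.822790145874023 world [0.64140624 0.28296721 0.12015247]
dark circle (-0.6748438477516174, 1.6577026844024658) 19.18611717224121 world [0.64145423 0.
[... 296 characters left out ...]
 circle (0.0, 0.0) 0.0 world [ 0.47268701 -0.06147048  0.35168001]
dark circle (4.9007086753845215, 4.959204196929932) 61.42885208129883 world [ 0.46795426 -0.06278406  0.34673165]
base 55 ((559.4991455078125, 284.31109619140625), (74.67591857910156, 196.24664306640625), 68.50413513183594)lens.py:8: RuntimeWarning: Mean of empty slice.
  ce=p.mean(0);n=np.linalg.svd(p-ce)[2][2];r=(p-ce)@n;p=p[abs(r)<max(.0012,2*r.std())]
  ret = um.true_divide(
  ret = _var(a, axis=axis, dtype=dtype, out=out, ddof=ddof,
  arrmean = um.true_divide(arrmean, div, out=arrmean,
  ret = ret.dtype.type(ret / rcount)
lens.py:9: RuntimeWarning: Mean of empty slice.
  n*=np.sign(n[2]);return p.mean(0),n,len(p),r.std()
```

```bash
cat > inhand.py <<'E'
from h import *
import sys
from station import ctrl
o=ctrl.get_obs();c=pickle.load(open(sys.argv[1],'rb'));P=cloud(c);im=c['img'].astype(int)
Q=(P-o['ee_pos'])@R.from_euler('xyz',o['eef_rot']).as_matrix()*1000
g=(im.min(2)>100)&(abs(Q[...,0])<45)&(abs(Q[...,1])<45)
t=g&(abs(Q[...,2]-39.7)<5);p=Q[t];A=np.c_[p[:,:2],np.ones(len(p))];f=np.linalg.lstsq(A,p[:,2],rcond=None)[0]
print('foot top',t.sum(),'z0',f[2].round(1),'slope',f[:2].round(4),cv2.minAreaRect(p[:,:2].astype(np.float32)))
t=g&(abs(Q[...,2]+61.3)<5)&(abs(Q[...,1])<20)&(abs(Q[...,0])<20);p=Q[t];print('stem top',t.sum(),np.median(p[:,2]),cv2.minEnclosingCircle(p[:,:2].astype(np.float32)))
E
python3 inhand.py w4.pkl; python3 go.py .6153 .2727 .2262 .5977 .2402 -.7648 .995 -.096 0; python3 go.py .6153 .2727 .2262 .5977 .2402 -.7648 .928 .373 0|tail -1
```

```text
foot top 1357 z0 39.7 slope [ 0.0027 -0.0034] ((1.5175542831420898, -0.4934501647949219), (49.96122360229492, 50.405609130859375), 62.251800537109375)
stem top 1874 -61.28162103894178 ((4.96748685836792, 0.023540424183011055), 20.562515258789062)
tcp [0.5125 0.1725 0.2926] q [0.26 0.22 1.36 0.   1.56 0.35] units [3.65 3.09 2.22]
x [0.096 0.995 0.002] y [ 0.995 -0.096 -0.001] z [-0.001  0.002 -1.   ] F [-0.6  0.1 -3. ] w 0.031069395539621222 49.995816349983215
turn [-3.45  2.04  0.64]
turn [-3.94  0.95 -2.63]
```

```bash
python3 -m inch '-1 0 0 0 -0.69 0.408 0.128;-1 0 0 0 -0.69 0.408 0.128;-1 0 0 0 -0.69 0.408 0.128;-1 0 0 0 -0.69 0.408 0.128;-1 0 0 0 -0.69 0.408 0.128;-1 0 0 0 0 0 0'; python3 go.py .5585 .2498 .2262 .5977 .2402 -.7648
```

```text
time_s: 27.08
ee_pos: [0.5116, 0.1713, 0.2918]
eef_rot: [2.535, -0.368, 1.472]
force: [1.5, 0.9, -1.4]
grip_width: 0.0316
grip_force: 50.0
tcp [0.5116 0.1713 0.2918] q [ 0.19 -0.2   1.95  0.19  0.72  0.3 ] units [ 1.79 -0.66  3.23]
x [0.092 0.928 0.36 ] y [ 0.797 -0.285  0.532] z [ 0.597  0.238 -0.766] F [ 1.5  0.9 -1.4] w 0.031573182682536435 49.99669790267944
turn [-0.01  0.02  0.  ]
```

```bash
python3 -m inch '-1 0.44 -0.17 0.8 0 0 0;-1 0.44 -0.17 0.8 0 0 0;-1 0.44 -0.17 0.8 0 0 0;-1 0.42 -0.15 0.75 0 0 0;-1 0 0 0 0 0 0;-1 0 0 0 0 0 0'; python3 go.py .5588 .2483 .2260 .5977 .2402 -.7648
python3 - <<'E'
from h import *
c=snap('wrist');pickle.dump(c,open('w5.pkl','wb'));snap('side')
K=c['intrinsics'];p=c['view']@np.array([.6414,.2831,.1202,1]);print('lens px800',(K@p[:3]/p[2])[:2]/.64)
E
python3 inhand.py w5.pkl
```

```text
time_s: 27.82
ee_pos: [0.5584, 0.2488, 0.2293]
eef_rot: [2.534, -0.369, 1.473]
force: [0.0, 0.2, -1.8]
grip_width: 0.031
grip_force: 50.0
tcp [0.5584 0.2488 0.2293] q [0.35 0.03 1.89 0.04 0.53 0.54] units [-0.05 -0.04  0.09]
x [0.091 0.928 0.36 ] y [ 0.797 -0.285  0.533] z [ 0.597  0.239 -0.766] F [ 0.   0.2 -1.8] w 0.031029062370584837 49.9964565038681
turn [-0.    0.01  0.  ]
lens px800 [403.32834844 282.64989885]
foot top 1368 z0 39.6 slope [0.0087 0.    ] ((0.670201301574707, -0.2594451904296875), (50.065155029296875, 50.35769271850586), 62.273765563964844)
stem top 1948 -61.29966524071493 ((4.80112361907959, -0.026460465043783188), 20.462539672851562)
```

```bash
python3 -m inch '-1 -0.03 -0.04 0.1 0 0.01 0;-1 0 0 0 0 0 0;-1 0 0 0 0 0 0;-1 0 0 0 0 0 0;-1 0 0 0 0 0 0' >/dev/null; python3 go.py .5588 .2483 .2260 .5977 .2402 -.7648
python3 - <<'E'
from h import *
c=snap('scene');pickle.dump(c,open('s9.pkl','wb'))
snap('wrist');snap('side')
E
python3 m3.py scene | grep -v rail; python3 lens.py side 366 237 2>/dev/null| grep disc
```

```text
tcp [0.5588 0.2496 0.2255] q [0.35 0.03 1.89 0.04 0.52 0.53] units [-0.03  0.02 -0.02]
x [0.089 0.928 0.362] y [ 0.797 -0.285  0.533] z [ 0.598  0.241 -0.765] F [-0.9  0.3 -1. ] w 0.03120855564976168 49.99629557132721
turn [-0.   -0.01 -0.  ]
short top 40 [-92.1  -3.8] 17.1
   foot 55 [-87.2   7.4] [51.8 51.7] 32.4
tall top 0 [0. 0.] 0.0
   foot 69 [-2.  -0.9] [49.9 55.1] 87.3
  y -8 n 11 x 10.1..16.4 mid 13.2 ztop 57.4
  y 0 n 27 x 9.5..17.1 mid 13.3 ztop 59.1
  y 8 n 31 x 1.4..14.0 mid 7.7 ztop 59.1
  y 16 n 20 x -6.0..12.9 mid 3.5 ztop 57.0
MID top 41 [-0.8  0.9] 17.9
   foot 69 [-2.  -0.9] [49.9 55.1] 87.3
disc 220 c [0.6483 0.2763 0.1097] n [-0.707 -0.639  0.305] tilt 1.261 yaw 0.735 rms 0.0091
```

```bash
python3 -c "
from station import ticket,ctrl
print(ticket.hand_in(), ctrl.get_obs()['time_s'])"
```

```text
the job is handed in; nothing more can be done
the job is handed in; nothing more can be done
```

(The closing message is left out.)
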